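# Turn the dice-rolling plate cork side up onto its pins

## Robot

A 6-joint arm with a two-finger parallel gripper is mounted at the origin on the work surface. World frame = base frame: x ahead of the robot, y to its left, z up, the work surface at z = 0. Lengths are in mm, angles in rad, forces in N, time in s.
With the tool pointing down it reaches from about 300 to 750 mm from the base axis. Payload 8.5 kg.
Tool frame: the origin (TCP) lies at the very end of the fingers, on their centre line; the grasp point (between the pads) lies behind it (robot.grip_point_offset is the z of the grasp point in the tool frame, in mm); z points along the fingers, y is the direction in which the jaws open and shut (so a half turn about z gives the same grasp; the last joint's range is limited). The gripper opens to 88 mm and grips with 3 to 60 N. Pads are 18 mm wide; open, the fingers measure 123 mm over their backs; the gripper's body (75 mm by 187 mm) begins 45 mm behind the grasp point.
Start: joints at [1.102, 0.381, 1.297, -0, 1.464, -0.215], TCP at [138.088, 532.365, 238.748] pointing down, gripper open.
Joint ranges: [-3.11, 3.11], [-0.89, 2.33], [0.22, 2.48], [-1.42, 4.56], [0.17, 2.85], [-2.88, 2.88]. Speed limits (rad/s): [2.39, 2.39, 3.14, 3.14, 3.14, 3.14].

## Interface

Orientations are given as a rotation vector (axis times angle).
In Python, from rig import readout, read_camera, robot gives the robot as it stands.
- The arm moves only by the tool carry_out, never from a script. Its argument "moves" is a list that holds one entry, the list of rows, each a list of 6 numbers: the shift along the tool's x, y, z in cm, then the turn, a rotation vector about the tool's x, y, z in degrees. In form: [[[tx, ty, tz, ax, ay, az], ...]]. A call has 1 to 5 rows; each row shifts and turns the commanded pose from where the row before left it, along the tool's axes as they then stand; what a row does not reach is not made up. A row lasts 1/8 s, in which the tool goes at most 62.5 mm and 10.7 degrees, less where a joint would pass 70% of its speed; a pose out of reach is approached as far as the arm can. A call with a gripper value outside its range is refused whole. "fingers" is the finger opening in cm, from 0 to 8.81, set as the call begins (left out, the last holds). The fingers move at their own pace and stop on an object; "grip_force" is the grip in N (left out, the last holds). Time passes only in rows, so rows that do not move let the fingers close. It gives the time, the measured TCP pose, the force and the opening at its end, in the units of the state.
- readout.get_obs(): the state, without advancing time (a new reading comes with each control period).
- read_camera(name): name is "side" or "top" or "wrist"; returns a dict with "frame" (420x560x3 uint8, red, green, blue), "camera_matrix" (3x3 intrinsics, pixels), "R" (3x3) and "t" (3): a world point X has camera coordinates R X + t; the wrist camera has in their place "tool_from_camera" (4x4, takes a point from camera to tool coordinates, whose origin is the TCP and whose axes are the flange's). Camera axes: x right, y down, z forward; pixel columns grow to the right and rows downward; lengths in mm; the calibration is good to about 2 mm. A picture is of the moment at which its call begins: read the wrist's pose just before it. There is no depth.
- robot.finish_job(): hands the job in, once; it reports no verdict.
The state is a dict: "time": time; "joint_positions": joint angles; "dq": joint speeds; "joint_efforts": joint torques, N m; "tool_pos": TCP position; "tcp_rot": TCP orientation; "ft_force": force on the tool from outside, world axes, zero at the start; "torque": the same for the moment, N m; "grip_width": finger opening in mm.
Only numpy, scipy, OpenCV 4.12 (cv2) and the standard library are available. Lean on these libraries where they do the work, as an engineer would, in place of code of your own. Each camera call takes 0.05 s, during which the arm holds its last target.

## Task

The dice-rolling plate is parked leaning on the short back of its stand, blue side out. Turn it over like a page, letting it down gently without a slap, so that it lies cork side up on the sloped bed of the stand, and work it along until both brass pins are in their holes and it lies fully home, flush on the bed. Leave the other things on the shelf where they are.

Things in the scene. Friction and masses are not known exactly. Their poses are not given: they have to be found in the camera images.
- stand: Grey stand fixed to the shelf: a sloped bed and a back, both 110 mm wide (stand x -55..55), 6 mm thick, meeting at a right angle in a valley along stand x at z = 30 mm. Origin on the shelf straight below the valley's middle, z up. The bed rises towards stand +y, the back leans towards -y. Steel foot: x -55..55, y -60..110, 6 mm high.
- valley (a point): Middle of the stand's valley line, where the faces of bed and back meet (stand x 0, y 0, z 30 mm).
- bed_end (a point): Middle of the top end of the bed's face: 116 mm up the slope from the valley. The bed slopes 25 degrees to the horizontal.
- back_top (a point): Middle of the top of the back's face, 86 mm from the valley. The back's face leans 25 degrees off vertical, square to the bed.
- pin_big (a point): Centre of the foot, on the bed, of the big brass pin: 14 mm across, 7 mm tall, square to the bed, top 2.5 mm tapered; at stand x +40, 46 mm up the slope from the valley.
- pin_small (a point): Centre of the foot, on the bed, of the small brass pin: 8 mm across, 7 mm tall, square to the bed, top 2.5 mm tapered; at stand x -42, 99 mm up the slope from the valley.
- plate: Loose plate 140 (x) x 130 (y) x 8 mm, about 0.2 kg, one face brown cork, one blue plastic, two round through holes. Origin at its very centre, z out of the cork face. It starts on its -y edge in the valley, cork flat against the back, blue face to stand +y and up, its x along stand x, 8 to 30 mm off-centre to stand -x.
- free_edge (a point): Middle of the plate's +y edge (plate y +65 mm, mid thickness): at the start the upper edge, 44 mm further up than the back's top.
- low_edge (a point): Middle of the plate's -y edge (plate y -65 mm, mid thickness): stays in the valley as the plate turns over. Home: this edge within 1 mm of the back, plate centred at stand x 0, plate y up the slope; it then overhangs the bed by 15 mm at each side and 15 mm at the top end. Turned over off-centre, the plate lies on the pin tops instead, a little steeper.
- hole_big (a point): Centre of the mouth, on the blue face, of the 18 mm hole for the big pin: at plate x +40, y -20, z -4 mm.
- hole_small (a point): Centre of the mouth, on the blue face, of the 12 mm hole for the small pin: at plate x -42, y +33, z -4 mm.
- owl: White ceramic owl with blue wings, 110 mm tall, 72 mm wide, on a cork-topped lazy susan (fixed, 220 mm across, 28 mm high). Bystander. Origin under its centre.
- die: Blue glass die, 22 mm, on the shelf. Bystander. Origin under its centre.
- tower: Stainless steel dice tower, 90 x 90 x 180 mm. Bystander. Origin under its centre.
- box: Clear acrylic box with sliding lid, 100 x 160 x 55 mm, counters inside. Bystander. Origin under its centre.
- mug: Terracotta mug, 80 mm across, 90 mm tall. Bystander. Origin under its centre.
- bowl: White bowl, 110 mm across, 35 mm tall. Bystander. Origin under its centre.
Things that resemble listed ones, but are neither listed nor needed, are in the scene too. What is shaped like the stand but green is not meant.

How it is judged (in metres and radians):
On the way, in this order (a step that is already met when the one before it is completed fails the run):
1. the plate is tipped over past upright, so that its cork face looks up (angle between plate's own z axis and vertical below 1.35 rad), for 0.05 s.
2. the plate lies home on both pins, cork up (distance between hole_big and pin_big below 0.0035 m and distance between hole_small and pin_small below 0.0035 m and angle between plate's own z axis and vertical below 0.55 rad), for 0.2 s.
At the end, for the whole second after the job is handed in: The plate is at rest, cork face up, with both pins in their holes and flush on the bed: each hole's mouth on the blue face lies within 3.5 mm of the centre of its pin's foot (all of step 2 and linear speed of plate below 0.01 m/s and angular speed of plate below 0.1 rad/s); the robot touches nothing.
It fails at once if the plate slaps down or is flung (turns faster than 7 rad/s) (angular speed of plate above 7 rad/s).
It fails at once if a bystander (owl, die, tower, box, mug or bowl) is moved more than 25 mm (distance of any of owl, die, tower, box, mug, bowl from where it was at the start of the episode above 0.025 m).
It also fails if it takes over 64 s, if anything falls off the work surface, if the arm or the gripper's body presses on something with over 40 N, if the wrist force passes 120 N, or if a joint passes its speed limit or range.

## Working session

There is one attempt and no reset: what is moved stays moved. The work goes in short steps, Python scripts to look and compute and a tool call to move; the robot and the scene stay as the last step left them, time stands still between calls to the robot, and variables do not carry over. Pictures are saved under pics/ and viewed, and the job is handed in when it is done.

Besides the shell and the picture viewer there is one more tool, called after "Request:" by a JSON object that holds its "method" and its "body". carry_out: Moves the arm, as the interface text tells. Its arguments: {"type":"object","properties":{"moves":{"type":"array"},"fingers":{"type":"number"},"grip_force":{"type":"number"}},"required":["moves"]}

```bash
ls; mkdir -p pics; python3 - <<'E'
from rig import readout, read_camera, robot
import cv2
print(readout.get_obs()); print(robot.grip_point_offset)
for n in ["side","top","wrist"]:
    c=read_camera(n); cv2.imwrite(f"pics/{n}0.png",c["frame"][:,:,::-1])
    print(n,{k:v for k,v in c.items() if k!="frame"})
E
```

```text
pics
{'time': 0.0, 'joint_positions': array([ 1.10170022e+00,  3.81192890e-01,  1.29822787e+00,  5.44168215e-06,
        1.46353911e+00, -2.15272608e-01]), 'dq': array([-0.00039481,  0.00043161,  0.0005538 , -0.00174713,  0.00013335,
        0.00094701]), 'joint_efforts': array([-7.56768368e-04, -4.37929916e+01, -2.24556774e+01,  7.13747484e-02,
        3.52698087e-02, -7.83742394e-05]), 'tool_pos': array([137.97682536, 532.14791826, 238.15051126]), 'tcp_rot': array([-3.97577704e-01, -3.11586553e+00,  2.01996288e-03]), 'ft_force': array([-0.16839494,  0.34187659, -0.00637361]), 'torque': array([0.01531903, 0.02325562, 0.00874778]), 'grip_width': 87.61213266703395}
-18.700000000000003
side {'camera_matrix': array([[398.81285064,   0.        , 282.49897841],
       [  0.        , 398.81285064, 211.48893114],
       [  0.        ,   0.        ,   1.        ]]), 'R': array([[ 0.95143381, -0.30736797, -0.01728114],
       [-0.22331066, -0.65042277, -0.72600452],
       [ 0.21191049,  0.69460431, -0.68747276]]), 't': array([-495.10084206,  216.20550356, 1071.01642704])}
top {'camera_matrix
[... 208 characters left out ...]
],
       [-0.98722038, -0.02190709, -0.15784802],
       [ 0.15777483,  0.00504067, -0.98746225]]), 't': array([   9.17412324,  549.40263764, 1364.49873562])}
wrist {'camera_matrix': array([[322.32527033,   0.        , 282.91385511],
       [  0.        , 322.32527033, 210.74857992],
       [  0.        ,   0.        ,   1.        ]]), 'tool_from_camera': array([[-3.89963299e-04, -9.62361683e-01, -2.71771666e-01,
         7.05202426e+01],
       [ 9.99999683e-01, -5.63823809e-04,  5.61645213e-04,
        -1.26063433e+00],
       [-6.93737169e-04, -2.71771361e-01,  9.62361598e-01,
        -1.45904156e+02],
       [ 0.00000000e+00,  0.00000000e+00,  0.00000000e+00,
         1.00000000e+00]])}
```

View pics/side0.png

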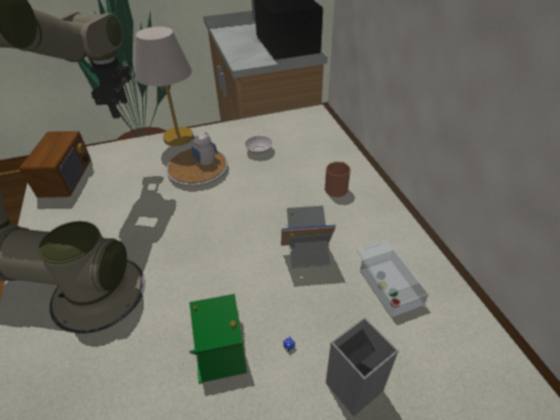

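View pics/top0.png

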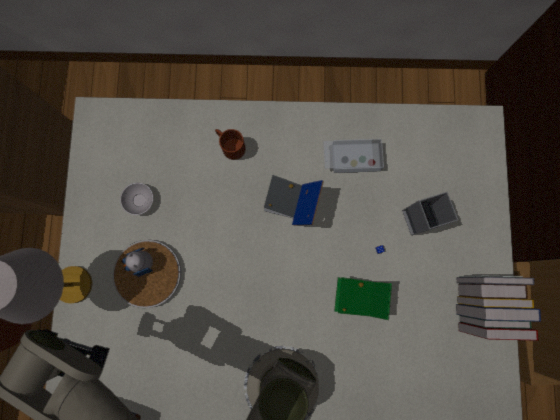

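View pics/wrist0.png

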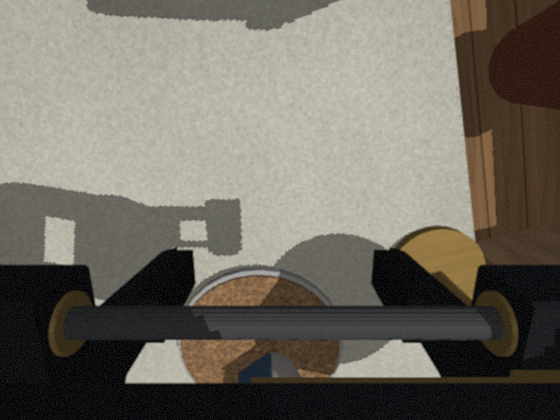

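Candidates for the stand: the grey one with the blue plate at top (297,200) / side (308,235), and the green look-alike at top (362,297) / side (217,335). By the description I choose the grey one. Next, a close crop to check it.

```bash
python3 - <<'E'
import cv2
a=cv2.imread("pics/top0.png")[160:240,250:340]; cv2.imwrite("pics/top0c.png",cv2.resize(a,None,fx=7,fy=7,interpolation=cv2.INTER_CUBIC))
a=cv2.imread("pics/side0.png")[195:275,265:355]; cv2.imwrite("pics/side0c.png",cv2.resize(a,None,fx=7,fy=7,interpolation=cv2.INTER_CUBIC))
E
```

```text
(no output)
```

View pics/top0c.png

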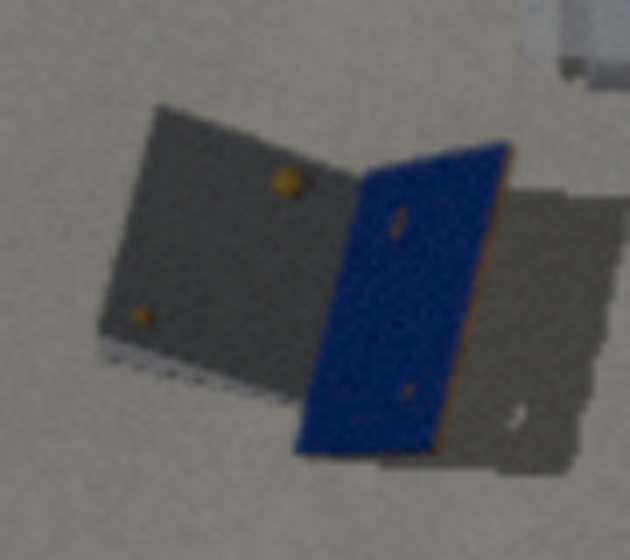

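View pics/side0c.png

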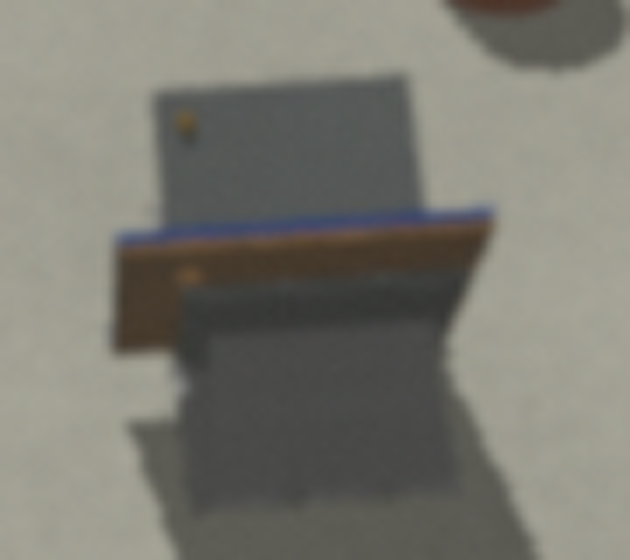

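```bash
cat > h.py <<'E'
import numpy as np, cv2
from scipy.spatial.transform import Rotation as Ro
from scipy.optimize import least_squares
s,c=np.sin(np.radians(25)),np.cos(np.radians(25))
CAM={'top':(np.array([[432.12366798,0,279.32177532],[0,432.12366798,211.5945775],[0,0,1]]),np.array([[ 0.02242809,-0.9997473,-0.00151987],[-0.98722038,-0.02190709,-0.15784802],[0.15777483,0.00504067,-0.98746225]]),np.array([9.17412324,549.40263764,1364.49873562])),
'side':(np.array([[398.81285064,0,282.49897841],[0,398.81285064,211.48893114],[0,0,1]]),np.array([[0.95143381,-0.30736797,-0.01728114],[-0.22331066,-0.65042277,-0.72600452],[0.21191049,0.69460431,-0.68747276]]),np.array([-495.10084206,216.20550356,1071.01642704]))}
def proj(cam,X):
    K,R,t=CAM[cam]; p=K@(R@X+t); return p[:2]/p[2]
def st(p,X): # stand->world
    C,S=np.cos(p[2]),np.sin(p[2]); return np.array([p[0]+C*X[0]-S*X[1],p[1]+S*X[0]+C*X[1],X[2]])
def bed(x,u,h=0): return np.array([x,u*c-h*s,30+u*s+h*c])
def plate0(d,P): # start pose plate coords -> stand
    return np.array([0,0,30.])+np.array([d+P[0],0,0])+np.array([0,-s,c])*(65+P[1])+np.array([0,c,s])*(4-P[2])
E
cat > fit.py <<'E'
from h import *
def px(cam,u,v):
    o={'top':(250,160),'side':(265,195)}[cam]; return np.array([(u+.5)/7-.5+o[0],(v+.5)/7-.5+o[1]])
obs=[('top',287,185,'b',(40,46,4)),('top',142,314,'b',(-42,99,4)),('top',157,105,'b',(55,116,0)),('top',100,330,'b',(-55,116,0)),
('top',511,143,'p',(70,65,-4)),('top',435,453,'p',(-70,65,-4)),('top',297,452,'p',(-70,-65,-4)),('top',367,170,'p',(70,-65,-4)),
('top',398,222,'p',(40,-20,-4)),('top',409,390,'p',(-42,33,-4)),
('side',155,92,'b',(-55,116,0)),('side',405,77,'b',(55,116,0)),('side',186,124,'b',(-42,99,4)),
('side',118,236,'p',(-70,65,-4)),('side',493,210,'p',(70,65,-4)),('side',190,273,'p',(-42,33,4))]
def r(p):
    o=[]
    for cam,u,v,k,P in obs:
        X=bed(*P) if k=='b' else plate0(p[3],np.array(P))
        q=proj(cam,st(p,X))+ (p[4:6] if cam=='top' else p[6:8])
        o.append(q-px(cam,u,v))
    return np.r_[np.ravel(o),np.array(p[4:8])*1.5]
q=least_squares(r,[500,-30,-.2,-15,0,0,0,0],loss='soft_l1',x_scale=[10,10,.1,10,1,1,1,1]); print(q.x); print(np.round(q.fun[:32].reshape(-1,2),2))
p=q.x
print("valley",st(p,[0,0,30]),"bedend",st(p,bed(0,116)),"free",st(p,plate0(p[3],np.array([0,65,0]))), np.degrees(p[2]))
E
python3 fit.py
```

```text
[ 5.85530103e+02 -4.49695416e+01 -2.32529246e-01 -1.03960301e+01
  8.77083501e-02 -9.58362527e-02 -9.05442022e-02 -6.21074971e-02]
[[ 0.64 -0.27]
 [ 0.58  0.38]
 [ 0.98  0.01]
 [ 0.32  0.47]
 [-1.01 -0.26]
 [-1.26 -0.37]
 [-0.37  0.24]
 [ 0.09 -0.01]
 [-0.23  0.05]
 [-0.28 -0.  ]
 [-0.52  0.03]
 [ 0.55 -0.3 ]
 [-0.03 -0.01]
 [-0.24 -0.08]
 [ 0.33 -0.13]
 [ 0.13  0.77]]
valley [585.53010286 -44.96954158  30.        ] bedend [609.75659301  57.3327175   79.02371836] free [563.58883208 -92.5079678  149.51048536] -13.322944406181144
```

```bash
cat > b.py <<'E'
from h import *
def ray(cam,u,v,z):
    K,R,t=CAM[cam]; d=R.T@np.linalg.inv(K)@np.array([u,v,1]); o=-R.T@t; return o+d*(z-o[2])/d[2]
if __name__=="__main__":
  for n,u,v,z in [('mug',232,138,90),('box',357,155,55),('bowl',138,199,35),('tower',437,206,180),('die',380,250,22),('owl',140,262,138),('susan',149,274,28)]: print(n,np.round(ray('top',u,v,z)))
  p=[585.5,-45,-.2325]
  for n,X in [('bedend',bed(0,116)),('pl top',bed(0,130,4)),('body front',bed(0,130+45-10,4)),('d6 270',bed(0,115+270,4))]: print(n,st(p,X))
  ob=Ro.from_rotvec([-3.97577704e-01, -3.11586553e+00,  2.01996288e-03]).as_matrix()
  q=[1.10170022e+00,  3.81192890e-01,  1.29822787e+00,0,1.46353911e+00, -2.15272608e-01]
  f=lambda ax,a:Ro.from_euler(ax,a).as_matrix()
  print(ob, f('z',q[0])@f('y',q[1]+q[2]+q[4])@f('z',q[5]+np.pi/2))
E
python3 b.py
```

```text
mug [780. 180.  90.]
box [ 742. -231.   55.]
bowl [582. 488.  35.]
tower [ 554. -443.  180.]
die [ 433. -310.   22.]
owl [373. 433. 138.]
susan [339. 437.  28.]
bedend [609.72349821  57.30296756  79.02371836]
pl top [612.25752032  68.00488926  88.56560517]
body front [619.56633443  98.87216396 103.35724434]
d6 270 [665.50745174 292.89503347 196.33326192]
[[-9.67959153e-01  2.51106929e-01 -6.22915620e-04]
 [ 2.51107525e-01  9.67958434e-01 -1.21708285e-03]
 [ 2.97338491e-04 -1.33450529e-03 -9.99999065e-01]] [[-9.67959303e-01  2.51106365e-01 -6.18091300e-04]
 [ 2.51106955e-01  9.67958579e-01 -1.21952560e-03]
 [ 2.92056136e-04 -1.33565818e-03 -9.99999065e-01]]
```

```bash
cat > m.py <<'E'
from h import *
import json,sys
STAND=[585.5,-45,-.2325]
try: STAND=json.load(open('stand.json'))
except Exception: pass
def target(x,D,beta,lift=0.,off=0.):
    """tool pose: TCP at distance D from low edge along plate y; beta deg 0=leaning back..90=on bed; off along plate normal (blue->cork = +)"""
    b=np.radians(beta); eu=np.array([0,c,s]); ev=np.array([0,-s,c])
    y=np.sin(b)*eu+np.cos(b)*ev; n=np.cos(b)*eu-np.sin(b)*ev  # n = blue outward normal
    P=np.array([x,0,30.])+4*np.cos(b)*eu+4*np.sin(b)*ev+(D+lift)*y-off*n
    R=np.column_stack([[-1,0,0],n,-y])
    C=Ro.from_euler('z',STAND[2]).as_matrix()
    return st(STAND,P),C@R
def delta(T,obs=None,pos=None,R0=None):
    if pos is None:
        pos=obs['tool_pos'];R0=Ro.from_rotvec(obs['tcp_rot']).as_matrix()
    P,R=T
    return R0.T@(P-pos)/10, np.degrees(Ro.from_matrix(R0.T@R).as_rotvec())
def instand(obs):
    C=Ro.from_euler('z',STAND[2]).as_matrix()
    X=C.T@(np.array(obs['tool_pos'])-np.array([STAND[0],STAND[1],0])); 
    R=C.T@Ro.from_rotvec(obs['tcp_rot']).as_matrix()
    u=X[1]*c+(X[2]-30)*s; v=-X[1]*s+(X[2]-30)*c
    y=-R[:,2]; beta=np.degrees(np.arctan2(y@[0,c,s],y@[0,-s,c]))
    return dict(x=X[0],u=u,v=v,beta=beta,R=R)
def show():
    from rig import readout
    o=readout.get_obs(); i=instand(o)
    print('t',o['time'],'tcp',np.round(o['tool_pos'],1),'stand x,u,v,beta',[round(i[k],1) for k in ('x','u','v','beta')],'F',np.round(o['ft_force'],1),'q',np.round(o['joint_positions'],3),'w',round(o['grip_width'],1))
    return o
E
python3 - <<'E'
from m import *
o=show()
T=target(-10,200,0); print(T[0]); print(delta(T,o))
E
```

```text
t 0.15 tcp [138.  532.2 238.3] stand x,u,v,beta [np.float64(-568.5), np.float64(503.6), np.float64(-5.0), np.float64(25.1)] F [-0.2  0.1  0.7] q [ 1.102  0.381  1.298  0.     1.464 -0.215] w 88.3
[ 557.12918184 -121.41761073  212.95203045]
(array([-56.98250817, -52.74153296,   2.5754932 ]), array([-25.05900421,   0.25174516,  -1.2046629 ]))
```

Request:
{"method": "carry_out", "body": {"moves": [[[0, 0, -2, 0, 0, 0], [0, 0, -2, 0, 0, 0]]], "fingers": 4, "grip_force": 15}}

```text
time: 0.4
tool_pos: [138.0, 532.2, 278.9]
tcp_rot: [-0.398, -3.116, 0.002]
ft_force: [0.2, 0.5, -0.1]
grip_width: 70.2
```

Request:
{"method": "carry_out", "body": {"moves": [[[-3.8, -3.5, 0, 0, 0, 0], [-3.8, -3.5, 0, 0, 0, 0], [-3.8, -3.5, 0, 0, 0, 0], [-3.8, -3.5, 0, 0, 0, 0], [-3.8, -3.5, 0, 0, 0, 0]]]}}

```text
time: 1.02
tool_pos: [278.6, 313.8, 278.7]
tcp_rot: [0.397, 3.116, -0.0]
ft_force: [0.3, 1.5, -0.1]
grip_width: 40.1
```

Request:
{"method": "carry_out", "body": {"moves": [[[-3.8, -3.5, 0, 0, 0, 0], [-3.8, -3.5, 0, 0, 0, 0], [-3.8, -3.5, 0, 0, 0, 0], [-3.8, -3.5, 0, 0, 0, 0], [-3.8, -3.5, 0, 0, 0, 0]]]}}

```text
time: 1.65
tool_pos: [418.6, 96.6, 278.7]
tcp_rot: [-0.398, -3.116, -0.0]
ft_force: [0.7, 1.2, -0.2]
grip_width: 40.0
```

```bash
python3 - <<'E'
from m import *
o=show()
T=target(-10,200,0); print(T[0]); print(delta(T,o))
E
```

```text
t 1.65 tcp [418.6  96.6 278.7] stand x,u,v,beta [np.float64(-195.0), np.float64(195.1), np.float64(183.5), np.float64(25.0)] F [ 0.7  1.2 -0.2] q [-0.05   0.136  1.523  0.     1.483 -1.367] w 40.0
[ 557.12918184 -121.41761073  212.95203045]
(array([-18.88450605, -17.61853836,   6.57509499]), array([-24.99219174,   0.26666219,  -1.21449461]))
```

Request:
{"method": "carry_out", "body": {"moves": [[[-3.8, -3.6, 0, 0, 0, 0], [-3.8, -3.6, 0, 0, 0, 0], [-3.8, -3.6, 0, 0, 0, 0], [-3.8, -3.6, 0, 0, 0, 0], [-3.7, -3.2, 0, 0, 0, 0]]]}}

```text
time: 2.28
tool_pos: [557.4, -121.3, 278.5]
tcp_rot: [-0.398, -3.116, -0.0]
ft_force: [0.3, -0.2, 0.9]
grip_width: 39.9
```

Request:
{"method": "carry_out", "body": {"moves": [[[0, 0, 0, -8, 0, 0], [0, 0, 0, -8, 0, 0], [0, 0, 0, -9, 0, 0], [0, 0, 0, 0, 0, -1.2], [0, 0, 0, 0, 0, 0]]]}}

```text
time: 2.9
tool_pos: [556.8, -119.4, 278.9]
tcp_rot: [0.349, 2.992, 0.657]
ft_force: [-0.6, 0.8, -0.6]
grip_width: 40.3
```

```bash
python3 - <<'E'
from m import *
from rig import read_camera
o=show()
T=target(-10,200,0); print(T[0]); print(delta(T,o))
f=lambda ax,a:Ro.from_euler(ax,a).as_matrix()
q=o['joint_positions']
for sg in (1,-1):
  print((f('z',q[0])@f('y',q[1]+q[2])@f('z',sg*q[3])@f('y',q[4])@f('z',q[5]+np.pi/2)).T@Ro.from_rotvec(o['tcp_rot']).as_matrix())
cv2.imwrite("pics/w1.png",read_camera("wrist")["frame"][:,:,::-1]); 
E
```

```text
t 2.9 tcp [ 556.8 -119.4  278.9] stand x,u,v,beta [np.float64(-10.8), np.float64(33.6), np.float64(258.9), np.float64(0.2)] F [-0.6  0.8 -0.6] q [-0.601  0.414  1.195  0.409  1.68  -1.925] w 40.3
[ 557.12918184 -121.41761073  212.95203045]
(array([-0.01619777, -2.93794631,  5.90319344]), array([-0.16941927,  0.50723267,  0.13739728]))
[[ 1.00000000e+00  9.72098580e-17 -6.03758882e-16]
 [-2.02010005e-16  1.00000000e+00  3.38677579e-16]
 [ 5.58594680e-16 -1.94519754e-16  1.00000000e+00]]
[[ 0.95879503  0.18072381 -0.21920538]
 [ 0.02211878  0.72175383  0.69179633]
 [ 0.28323639 -0.66813944  0.68801659]]
```

View pics/w1.png

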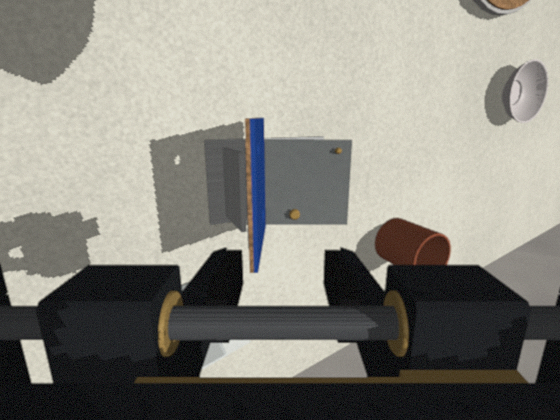

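```bash
cat > fk.py <<'E'
from h import *
D=[([1.10170022,.38119289,1.29822787,0,1.46353911,-.21527261],[137.977,532.148,238.15]),([-.05,.136,1.523,0,1.483,-1.367],[418.6,96.6,278.7]),([-.601,.414,1.195,.409,1.68,-1.925],[556.8,-119.4,278.9])]
f=lambda ax,a:Ro.from_euler(ax,a).as_matrix()
def fkR(q): return f('z',q[0])@f('y',q[1]+q[2])@f('z',q[3])@f('y',q[4])@f('z',q[5]+np.pi/2)
def fk(q,k):
    return f('z',q[0])@(np.array([k[0],k[1],k[2]])+f('y',q[1])@[0,0,k[3]]+f('y',q[1]+q[2])@np.array([k[4],0,k[5]]))+fkR(q)@[0,0,k[6]]
def fit():
    r=lambda k:np.r_[np.ravel([fk(q,k)-P for q,P in D]),1e-3*(np.array(k)-[0,117,200,400,0,400,280])]
    s_=least_squares(r,[0,117,200,400,0,400,280]); return s_.x,s_.fun
if __name__=="__main__":
    k,e=fit(); print(np.round(k,1),np.round(e,2))
E
python3 fk.py
python3 - <<'E'
import cv2
a=cv2.imread("pics/w1.png")[100:285,140:370]; cv2.imwrite("pics/w1c.png",cv2.resize(a,None,fx=3.2,fy=3.2,interpolation=cv2.INTER_CUBIC))
E
```

```text
[ -3.3 117.5 131.9 536.5 103.6 354.4 250.2] [ 0.04 -0.02  0.    0.    0.05 -0.   -0.    0.    0.   -0.    0.   -0.07
  0.14  0.1  -0.05 -0.03]
```

View pics/w1c.png

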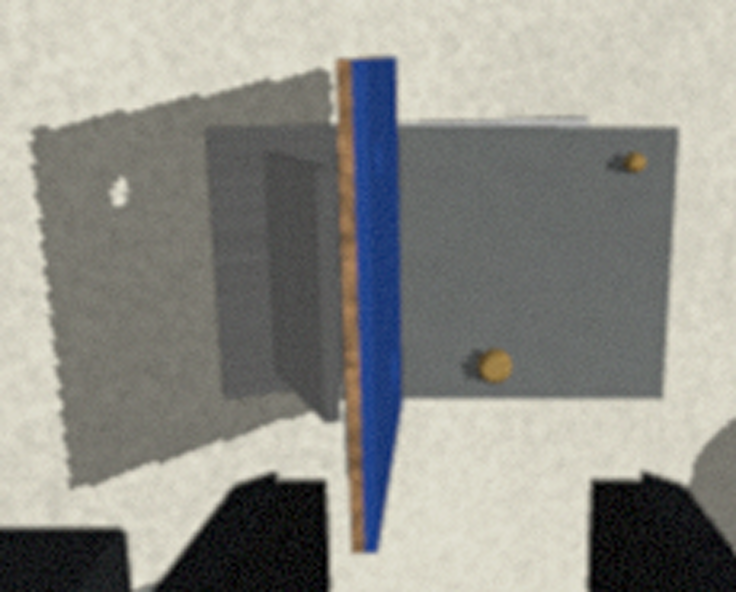

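```bash
cat > wfit.py <<'E'
from m import *
KW=np.array([[322.32527033,0,282.91385511],[0,322.32527033,210.74857992],[0,0,1]])
TC=np.array([[-3.89963299e-04,-9.62361683e-01,-2.71771666e-01,7.05202426e+01],[9.99999683e-01,-5.63823809e-04,5.61645213e-04,-1.26063433],[-6.93737169e-04,-2.71771361e-01,9.62361598e-01,-1.45904156e+02],[0,0,0,1]])
def wproj(X,o):
    R=Ro.from_rotvec(o['tcp_rot']).as_matrix(); t=R.T@(X-o['tool_pos']); q=KW@(TC[:3,:3].T@(t-TC[:3,3])); return q[:2]/q[2]
E
cat > w1.py <<'E'
from wfit import *
from rig import readout
o=readout.get_obs()
obs=[(678,128,'b',(-55,116,0)),(662,397,'b',(55,116,0)),(637,161,'b',(-42,99,7)),(496,366,'b',(40,46,7)),
(352,552,'p',(70,65,4)),(378,552,'p',(70,65,-4)),(336,60,'p',(-70,65,4)),(402,395,'p',(70,-65,-4)),(396,58,'p',(-70,-65,-4))]
def r(p):
    e=[]
    for u,v,k,P in obs:
        X=bed(*P) if k=='b' else plate0(p[3],np.array(P))
        e.append(wproj(st(p,X),o)-np.array([(u+.5)/3.2-.5+140,(v+.5)/3.2-.5+100]))
    return np.ravel(e)
q=least_squares(r,STAND+[-10],x_scale=[10,10,.1,10],loss='soft_l1'); print(q.x); print(np.round(r(q.x).reshape(-1,2),2))
E
python3 w1.py
```

```text
[ 5.84574389e+02 -4.35245108e+01 -2.29524770e-01 -1.06145415e+01]
[[ 0.45 -0.8 ]
 [ 0.45  0.1 ]
 [-0.18  0.19]
 [-0.29  0.48]
 [-0.18  0.31]
 [ 0.19  0.31]
 [-0.21 -0.79]
 [ 0.16  3.82]
 [ 0.24 -0.64]]
```

```bash
echo '[584.7,-43.7,-0.2297]' > stand.json; cat > path.py <<'E'
from m import *; import fk
k,_=fk.fit()
def ik(T,q0):
    P,R=T
    r=lambda q:np.r_[(fk.fk(q,k)-P)/100, Ro.from_matrix(fk.fkR(q).T@R).as_rotvec()]
    s_=least_squares(r,q0); return s_.x,np.abs(s_.fun).max()
if __name__=="__main__":
    q=np.array([-.601,.414,1.195,.409,1.68,-1.925])
    q,e=ik(target(-10.5,200,0),q); print('pre',np.round(q,2),round(e,4))
    for b in range(0,91,10):
        q,e=ik(target(-10.5 if b<45 else 0,118,b),q); print(b,np.round(q,2),round(e,4))
    q,e=ik(target(0,160,90),q); print('retreat',np.round(q,2),round(e,4))
E
python3 path.py; python3 -c "
from m import *
o=show();print(delta(target(-10.5,150,0),o))"
```

```text
pre [-0.6   0.47  1.3   0.4   1.54 -1.99] 0.0
0 [-0.54  0.53  1.42  0.42  1.35 -2.01] 0.0
10 [-0.44  0.5   1.4   0.27  1.3  -1.86] 0.0
20 [-0.33  0.5   1.38  0.09  1.28 -1.7 ] 0.0
30 [-0.22  0.51  1.34 -0.09  1.29 -1.53] 0.0
40 [-0.11  0.55  1.31 -0.27  1.32 -1.38] 0.0
50 [-0.01  0.62  1.24 -0.43  1.4  -1.25] 0.0
60 [ 0.07  0.69  1.2  -0.58  1.47 -1.15] 0.0
70 [ 0.14  0.77  1.16 -0.72  1.56 -1.06] 0.0
80 [ 0.2   0.86  1.11 -0.85  1.65 -1.  ] 0.0
90 [ 0.24  0.96  1.07 -0.97  1.75 -0.95] 0.0
retreat [ 0.28  0.97  0.98 -0.96  1.83 -0.99] 0.0
t 2.95 tcp [ 556.9 -119.   279.1] stand x,u,v,beta [np.float64(-9.9), np.float64(33.1), np.float64(259.4), np.float64(0.2)] F [-0.2  0.   0.8] q [-0.6    0.413  1.195  0.409  1.68  -1.925] w 39.9
(array([ 0.17273783, -2.87594987, 10.94617168]), array([-0.15410551,  0.58291358,  0.02122159]))
```

Request:
{"method": "carry_out", "body": {"moves": [[[0.1, -2.9, 0, 0, 0.6, 0], [0, 0, 4, 0, 0, 0], [0, 0, 4, 0, 0, 0], [0, 0, 3, 0, 0, 0], [0, 0, 0, 0, 0, 0]]], "fingers": 4}}

```text
time: 3.58
tool_pos: [560.0, -98.1, 165.9]
tcp_rot: [0.344, 3.004, 0.666]
ft_force: [-0.1, -0.1, 0.7]
grip_width: 40.0
```

```bash
python3 - <<'E'
from m import *
from rig import read_camera
o=show()
T=target(-10.5,118,0); print(delta(T,o))
cv2.imwrite("pics/w2.png",read_camera("wrist")["frame"][:,:,::-1]); 
E
```

```text
t 3.575 tcp [560.  -98.1 165.9] stand x,u,v,beta [np.float64(-11.7), np.float64(4.4), np.float64(148.0), np.float64(0.0)] F [-0.1 -0.1  0.7] q [-0.565  0.505  1.383  0.413  1.423 -2.004] w 40.0
(array([-0.130678  , -0.03733712,  2.99469627]), array([-0.0289894 , -0.2285742 ,  0.03027616]))
```

View pics/w2.png

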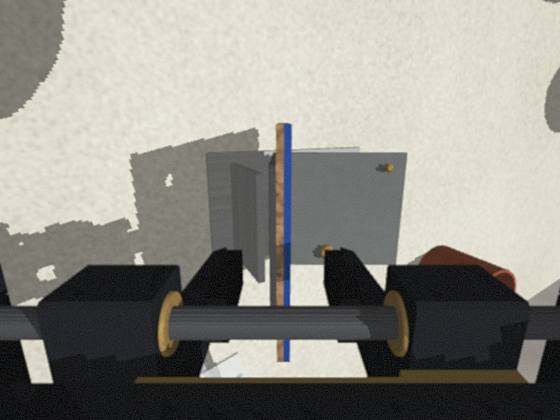

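The wrist view shows the plate's edge at columns 276–292, midway between the fingertips (243 and 325), with its plane parallel to the fingers. Now down and grip.

Request:
{"method": "carry_out", "body": {"moves": [[[-0.1, 0, 1.5, 0, -0.2, 0], [0, 0, 1.4, 0, 0, 0], [0, 0, 0, 0, 0, 0]]]}}

```text
time: 4.0
tool_pos: [564.1, -87.8, 140.5]
tcp_rot: [0.347, 2.997, 0.664]
ft_force: [0.0, -0.2, 0.8]
grip_width: 40.0
```

Request:
{"method": "carry_out", "body": {"moves": [[[0, 0, 0, 0, 0, 0], [0, 0, 0, 0, 0, 0], [0, 0, 0, 0, 0, 0], [0, 0, 0, 0, 0, 0], [0, 0, 0, 0, 0, 0]]], "fingers": 0, "grip_force": 20}}

```text
time: 4.62
tool_pos: [564.3, -88.1, 140.8]
tcp_rot: [0.348, 2.996, 0.664]
ft_force: [-0.1, -0.2, 3.4]
grip_width: 8.1
```

```bash
python3 - <<'E'
from m import *
from rig import read_camera
o=show()
# plan: beta steps 6deg, each row delta from ideal previous pose
i=instand(o); 
prev=(o['tool_pos'],Ro.from_rotvec(o['tcp_rot']).as_matrix())
for b in range(6,91,6):
    T=target(i['x'],118,b,lift=1.0)
    d=delta(T,pos=prev[0],R0=prev[1]); print(b,np.round(d[0],2),np.round(d[1],1)); prev=T
cv2.imwrite("pics/w3.png",read_camera("wrist")["frame"][:,:,::-1]); 
cv2.imwrite("pics/s3.png",cv2.resize(read_camera("side")["frame"][150:300,220:420,::-1],None,fx=3.5,fy=3.5)); 
E
```

```text
t 4.625 tcp [564.3 -88.1 140.8] stand x,u,v,beta [np.float64(-9.8), np.float64(3.5), np.float64(120.7), np.float64(-0.0)] F [-0.1 -0.2  3.4] q [-0.547  0.531  1.419  0.425  1.352 -2.014] w 8.1
6 [0.   1.3  0.19] [ 6.   0.2 -0.1]
12 [-0.    1.23  0.02] [ 6.  0. -0.]
18 [-0.    1.22  0.03] [ 6. -0. -0.]
24 [0.   1.22 0.03] [6. 0. 0.]
30 [-0.    1.21  0.04] [ 6. -0. -0.]
36 [0.   1.21 0.05] [ 6.  0. -0.]
42 [-0.    1.2   0.05] [ 6. -0.  0.]
48 [0.   1.2  0.06] [6. 0. 0.]
54 [0.   1.2  0.07] [ 6.  0. -0.]
60 [0.   1.2  0.08] [ 6. -0.  0.]
66 [0.   1.21 0.09] [ 6. -0. -0.]
72 [-0.    1.21  0.09] [6. 0. 0.]
78 [-0.    1.22  0.1 ] [ 6. -0. -0.]
84 [0.   1.23 0.1 ] [ 6.  0. -0.]
90 [-0.    1.24  0.11] [ 6. -0. -0.]
```

View pics/w3.png

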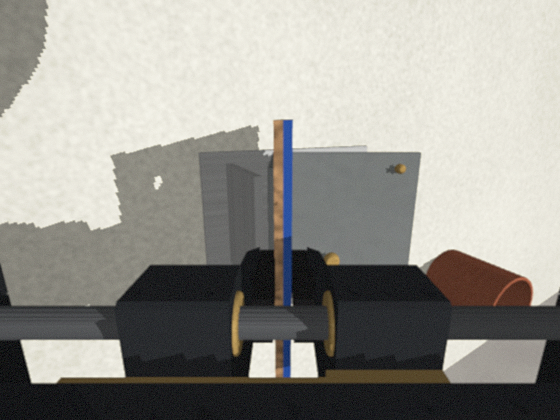

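View pics/s3.png

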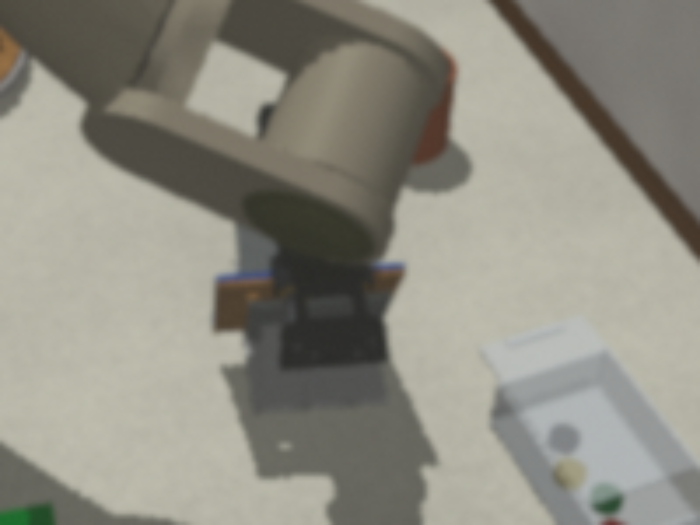

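Request:
{"method": "carry_out", "body": {"moves": [[[0, 0, -0.1, 0, 0, 0], [0, 1.25, 0.02, 6, 0, 0], [0, 1.25, 0.02, 6, 0, 0], [0, 1.25, 0.03, 6, 0, 0], [0, 1.24, 0.03, 6, 0, 0]]]}}

```text
time: 5.35
tool_pos: [575.0, -41.7, 154.0]
tcp_rot: [0.363, 3.116, 0.021]
ft_force: [-0.5, 0.8, -2.1]
grip_width: 7.8
```

```bash
python3 - <<'E'
from m import *
from rig import read_camera
o=show(); print(o['torque'])
cv2.imwrite("pics/w4.png",read_camera("wrist")["frame"][:,:,::-1]); 
i=instand(o); b=np.radians(i['beta']); print('D',(i['u']-4*np.cos(b))*np.sin(b)+(i['v']-4*np.sin(b))*np.cos(b),'off',(i['u']-4*np.cos(b))*np.cos(b)-(i['v']-4*np.sin(b))*np.sin(b))
E
```

```text
t 5.35 tcp [575.  -41.7 154. ] stand x,u,v,beta [np.float64(-9.9), np.float64(52.2), np.float64(112.5), np.float64(24.2)] F [-0.5  0.8 -2.1] q [-0.284  0.497  1.361  0.014  1.282 -1.626] w 7.8
[ 0.01694613  0.03607112 -0.00624169]
D 121.01936202089014 off -1.214509492920179
```

View pics/w4.png

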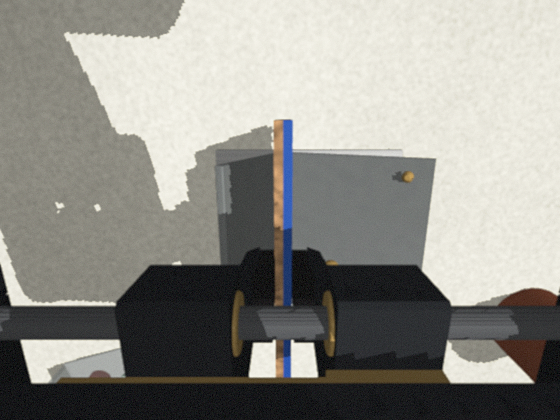

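Request:
{"method": "carry_out", "body": {"moves": [[[-0.5, 0, 0, 0, 0, 0], [-0.5, 0, 0, 0, 0, 0], [0, 1.24, 0.04, 6, 0, 0], [0, 1.24, 0.05, 6, 0, 0], [0, 1.24, 0.05, 6, 0, 0]]]}}

```text
time: 6.02
tool_pos: [593.5, -8.6, 151.3]
tcp_rot: [-0.358, -3.056, 0.46]
ft_force: [-2.7, 2.4, 7.4]
grip_width: 7.5
```

Request:
{"method": "carry_out", "body": {"moves": [[[0, 1.24, 0.06, 6, 0, 0], [0, 1.24, 0.06, 6, 0, 0], [0, 1.24, 0.07, 6, 0, 0], [0, 1.24, 0.08, 6, 0, 0], [0, 0, 0, 0, 0, 0]]]}}

```text
time: 6.65
tool_pos: [603.0, 35.5, 124.7]
tcp_rot: [-0.329, -2.85, 1.065]
ft_force: [-4.1, 10.0, 9.1]
grip_width: 7.3
```

```bash
cat > chk.py <<'E'
from m import *
from rig import read_camera
import sys
n=sys.argv[1]
o=show(); print(np.round(o['torque'],2))
cv2.imwrite(f"pics/w{n}.png",read_camera("wrist")["frame"][:,:,::-1]); 
cv2.imwrite(f"pics/t{n}.png",cv2.resize(read_camera("top")["frame"][150:240,250:350,::-1],None,fx=6,fy=6,interpolation=cv2.INTER_CUBIC)); 
cv2.imwrite(f"pics/s{n}.png",cv2.resize(read_camera("side")["frame"][180:280,255:365,::-1],None,fx=6,fy=6,interpolation=cv2.INTER_CUBIC)); 
i=instand(o); b=np.radians(i['beta']); print('D',(i['u']-4*np.cos(b))*np.sin(b)+(i['v']-4*np.sin(b))*np.cos(b),'off',(i['u']-4*np.cos(b))*np.cos(b)-(i['v']-4*np.sin(b))*np.sin(b))
E
python3 chk.py 5
```

```text
t 6.65 tcp [603.   35.5 124.7] stand x,u,v,beta [np.float64(-0.2), np.float64(113.6), np.float64(51.4), np.float64(66.0)] F [-4.1 10.   9.1] q [ 0.119  0.74   1.168 -0.664  1.533 -1.092] w 7.3
[ 0.43  0.32 -0.48]
D 121.76560233896654 off 1.926740204924549
```

View pics/t5.png

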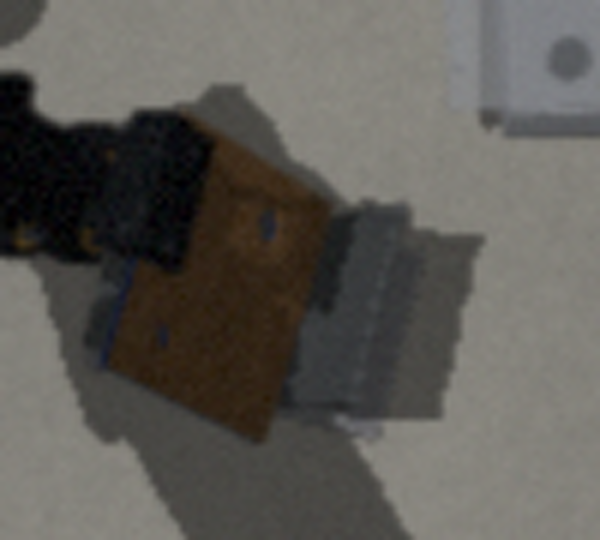

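View pics/s5.png

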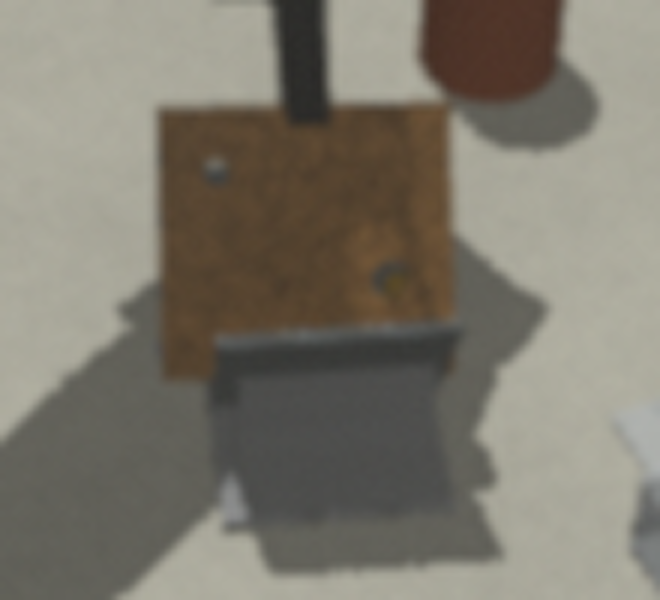

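View pics/w5.png

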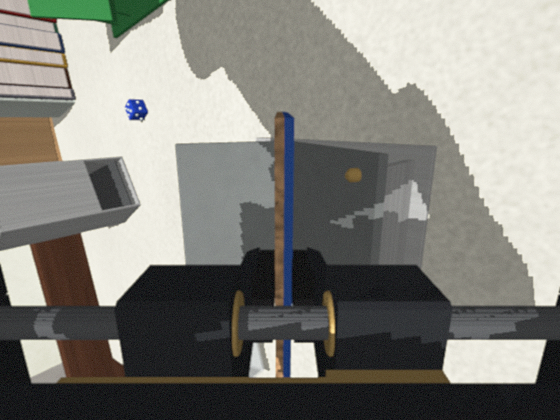

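```bash
cat > pfit.py <<'E'
from m import *
def pose(p): # x,u,v of low-edge mid, beta, rot about plate normal (deg), roll about plate y (deg) -> R,t in stand
    b=np.radians(p[3]); eu=np.array([0,c,s]); ev=np.array([0,-s,c])
    y=np.sin(b)*eu+np.cos(b)*ev; n=np.cos(b)*eu-np.sin(b)*ev
    R=np.column_stack([[1,0,0],y,-n])@Ro.from_euler('zy',[p[4],p[5]],degrees=True).as_matrix()
    low=np.array([p[0],0,30])+p[1]*eu+p[2]*ev
    return R,low-R@np.array([0,-65,0])
def pfit(obs,p0,shift=((0,0),(0,0))):
    sh={'top':np.array(shift[0]),'side':np.array(shift[1])}
    def r(p):
        R,t=pose(p)
        return np.ravel([proj(cam,st(STAND,R@np.array(P)+t))+sh[cam]-np.array(uv) for cam,uv,P in obs])
    q=least_squares(r,p0,loss='soft_l1',x_scale=[5,5,5,5,3,3]); e=r(q.x).reshape(-1,2)
    R,t=pose(q.x)
    hb=R@[40,-20,-4]+t; hs=R@[-42,33,-4]+t
    print('x,u,v,beta,yaw,roll',np.round(q.x,1)); print(np.round(e,1).tolist())
    print('hole_big-pin',np.round(hb-bed(40,46),1),'hole_small-pin',np.round(hs-bed(-42,99),1))
    return q.x
T=lambda u,v,P,k=6,o=(250,150):('top',((u+.5)/k-.5+o[0],(v+.5)/k-.5+o[1]),P)
S=lambda u,v,P,k=6,o=(255,180):('side',((u+.5)/k-.5+o[0],(v+.5)/k-.5+o[1]),P)
E
python3 - <<'E'
from pfit import *
obs=[T(330,205,(70,-65,4)),T(265,441,(-70,-65,4)),T(106,360,(-70,65,4)),T(185,105,(70,65,4)),T(267,225,(40,-20,3)),T(163,335,(-42,33,3)),
S(160,108,(-70,65,4)),S(448,104,(70,65,4)),S(165,378,(-70,-65,4)),S(215,170,(-42,33,3)),S(388,277,(40,-20,3))]
pfit(obs,[0,2,4,66,0,0])
# camera bias check using initial stand fit with new STAND
for cam,uv,X in [T(0,0,0)]: pass
def px(cam,u,v):
    o={'top':(250,160),'side':(265,195)}[cam]; return np.array([(u+.5)/7-.5+o[0],(v+.5)/7-.5+o[1]])
for cam,u,v,P in [('top',287,185,(40,46,4)),('top',142,314,(-42,99,4)),('top',157,105,(55,116,0)),('top',100,330,(-55,116,0)),('side',155,92,(-55,116,0)),('side',405,77,(55,116,0)),('side',186,124,(-42,99,4))]:
    print(cam,px(cam,u,v)-proj(cam,st(STAND,bed(*P))))
E
```

```text
x,u,v,beta,yaw,roll [-6.3  4.   3.7 66.7 -3.1  0.9]
[[0.2, -0.1], [-0.2, 0.6], [0.3, 0.7], [-0.4, 0.8], [-0.2, -0.0], [-0.3, -0.2], [-0.1, -0.6], [0.8, -0.6], [-0.3, 0.2], [0.7, 0.2], [0.7, 0.5]]
hole_big-pin [-4.  -7.7 14.5] hole_small-pin [ -1.1 -18.5  35.7]
top [-0.11760675 -0.08685901]
top [-0.10716176 -0.81174317]
top [-0.41665099 -0.4287105 ]
top [ 0.15255424 -0.91291516]
side [0.92229768 0.07522627]
side [-0.11082342  0.47392862]
side [0.42521982 0.13355423]
```

The fit of the images shows the low edge stuck in the valley as I shifted: it is still 6 mm off to −x, and the plate is turned about −3° in the grip. I'll lift it off the valley slightly and turn it true.

Request:
{"method": "carry_out", "body": {"moves": [[[0, 0, -0.4, 0, 0, 0], [0, 0, 0, 0, 0, 0], [0, 0, 0, 0, 0, 0]]]}}

```text
time: 7.18
tool_pos: [603.7, 35.6, 128.0]
tcp_rot: [-0.334, -2.851, 1.066]
ft_force: [0.2, 0.7, -2.8]
grip_width: 7.8
```

```bash
python3 -c "
from m import *
o=show(); print(np.round(o['torque'],2)); print(np.round(instand(o)['R'],3))"
```

```text
t 7.175 tcp [603.7  35.6 128. ] stand x,u,v,beta [np.float64(0.4), np.float64(115.3), np.float64(54.3), np.float64(66.0)] F [ 0.2  0.7 -2.8] q [ 0.119  0.738  1.162 -0.664  1.54  -1.094] w 7.8
[ 0.56 -0.13  0.02]
[[-1.     0.003 -0.001]
 [ 0.003  0.755 -0.656]
 [-0.001 -0.656 -0.755]]
```

Request:
{"method": "carry_out", "body": {"moves": [[[0, 0, 0, 0, -3, 0], [0, 0, 0, 0, 0, 0], [0, 0, 0, 0, 0, 0]]]}}

```text
time: 7.55
tool_pos: [603.8, 36.0, 128.5]
tcp_rot: [-0.311, -2.896, 1.091]
ft_force: [-0.8, -0.1, -2.3]
grip_width: 7.6
```

```bash
python3 chk.py 6
```

```text
t 7.55 tcp [603.8  36.  128.5] stand x,u,v,beta [np.float64(0.5), np.float64(115.9), np.float64(54.6), np.float64(66.0)] F [-0.8 -0.1 -2.3] q [ 0.127  0.72   1.2   -0.688  1.482 -1.074] w 7.6
[ 0.6  -0.13  0.03]
D 125.09605849480818 off -0.10629102188114814
```

View pics/t6.png

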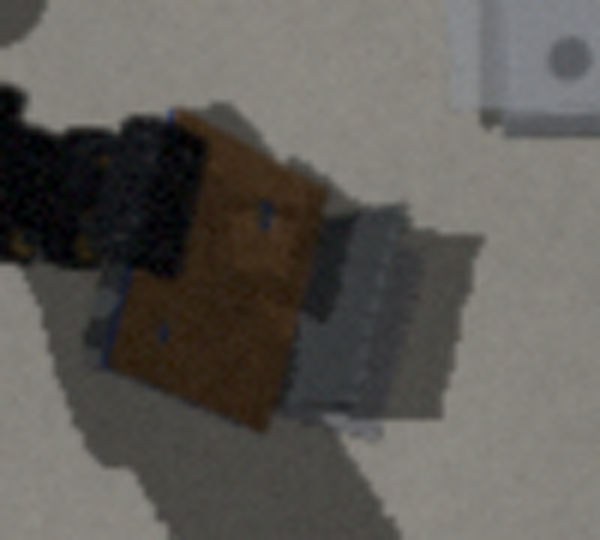

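View pics/s6.png

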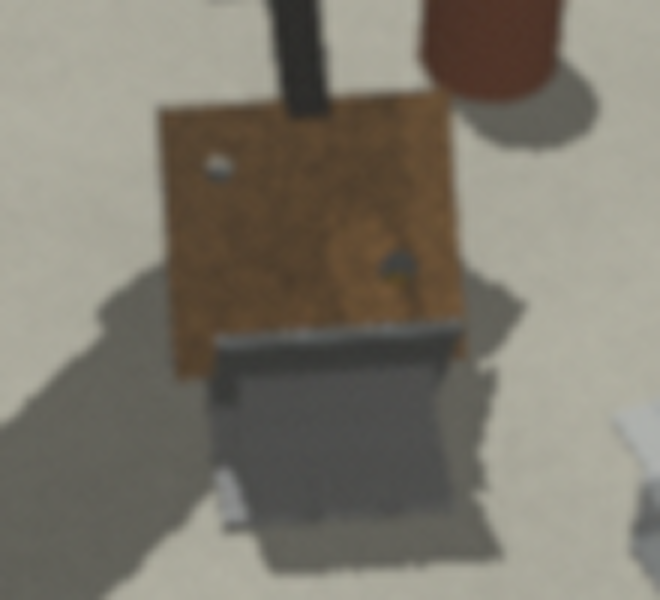

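View pics/w6.png

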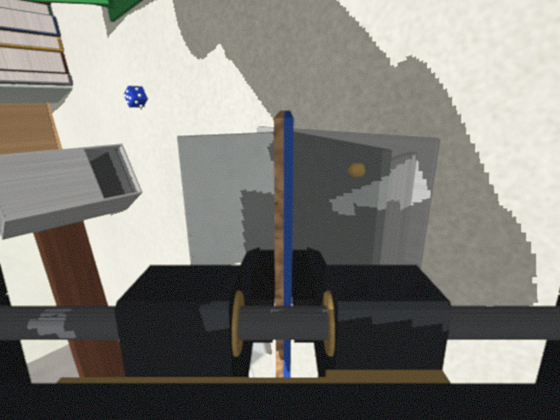

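```bash
python3 - <<'E'
from pfit import *
obs=[T(328,185,(70,-65,4)),T(265,434,(-70,-65,4)),T(108,362,(-70,65,4)),T(178,110,(70,65,4)),T(266,213,(40,-20,2)),T(164,332,(-42,33,2)),
S(160,108,(-70,65,4)),S(446,94,(70,65,4)),S(176,379,(-70,-65,4)),S(218,166,(-42,33,2)),S(397,263,(40,-20,2))]
pfit(obs,[0,2,4,66,0,0])
pfit(obs,[0,2,4,66,0,0],((-.1,-.5),(.4,.2)))
E
```

```text
x,u,v,beta,yaw,roll [ 0.   6.8  5.5 65.9  0.2 -0.2]
[[0.1, 0.8], [0.2, -0.0], [0.2, 0.8], [0.1, -0.6], [-0.6, 0.3], [-0.6, 0.0], [-0.5, -0.4], [0.9, -1.5], [0.0, 0.1], [0.4, 0.5], [0.4, 0.8]]
hole_big-pin [-0.1 -5.4 20. ] hole_small-pin [ -0.3 -18.6  37.3]
x,u,v,beta,yaw,roll [-1.5  6.8  7.1 65.8  0.1 -0.2]
[[0.1, 0.7], [0.2, -0.1], [0.2, 0.8], [0.1, -0.7], [-0.6, 0.2], [-0.5, -0.1], [-0.6, -0.4], [0.8, -1.5], [-0.1, 0.1], [0.3, 0.5], [0.4, 0.8]]
hole_big-pin [-1.6 -6.1 21.4] hole_small-pin [ -1.7 -19.4  38.8]
```

```bash
cat > plan.py <<'E'
from m import *
from rig import readout
import sys,ast
o=show()
prev=(o['tool_pos'],Ro.from_rotvec(o['tcp_rot']).as_matrix()); Y=ast.literal_eval(sys.argv[1])
for x,D,b,l,yaw in Y:
    T=target(x,D,b,lift=l); T=(T[0],T[1]@Ro.from_euler('y',-yaw,degrees=True).as_matrix())
    d=delta(T,pos=prev[0],R0=prev[1]); print(b,np.round(d[0],2),np.round(d[1],1)); prev=T
E
python3 plan.py "[(1.2,119.6,70,4,3),(1.2,119.6,74,3,3),(1.2,119.6,78,2,3),(1.2,119.6,81,1.5,3)]"
```

```text
t 7.7 tcp [603.9  36.  128.4] stand x,u,v,beta [np.float64(0.6), np.float64(115.9), np.float64(54.6), np.float64(66.0)] F [-0.  -0.6 -2.4] q [ 0.127  0.72   1.2   -0.688  1.481 -1.073] w 7.6
70 [-0.05  0.85  0.2 ] [ 4.  -0.  -0.4]
74 [0.01 0.84 0.15] [ 4.  -0.  -0.2]
78 [0.01 0.83 0.15] [ 4.  -0.  -0.2]
81 [0.   0.63 0.09] [ 3.   0.  -0.2]
```

Request:
{"method": "carry_out", "body": {"moves": [[[-0.06, 0.85, 0.2, 4, 0, -0.2], [0.01, 0.84, 0.15, 4, 0, -0.2], [0.01, 0.83, 0.15, 4, 0, -0.2], [0, 0, 0, 0, 0, 0]]]}}

```text
time: 8.2
tool_pos: [607.6, 50.4, 106.0]
tcp_rot: [-0.283, -2.746, 1.378]
ft_force: [-0.4, -1.5, -1.0]
grip_width: 7.5
```

```bash
python3 chk.py 7;python3 plan.py "[(1.2,119.6,81,1.5,3),(1.2,119.6,84,1,3),(1.2,119.6,87,.6,3),(1.2,119.6,90,0.3,3)]"
```

```text
t 8.2 tcp [607.6  50.4 106. ] stand x,u,v,beta [np.float64(0.9), np.float64(119.9), np.float64(27.9), np.float64(78.1)] F [-0.4 -1.5 -1. ] q [ 0.197  0.832  1.153 -0.845  1.588 -0.987] w 7.5
[ 0.46 -0.06  0.01]
D 121.43648247056306 off 1.1262768523831248
t 8.35 tcp [608.   49.6 107.8] stand x,u,v,beta [np.float64(1.4), np.float64(120.0), np.float64(29.9), np.float64(77.9)] F [-0.4 -1.3 -1.6] q [ 0.195  0.829  1.153 -0.844  1.588 -0.987] w 7.7
81 [0.03 0.69 0.12] [ 3.1 -0.  -0.4]
84 [0.   0.63 0.09] [ 3.  -0.  -0.2]
87 [0.   0.63 0.08] [ 3.   0.  -0.2]
90 [0.   0.63 0.07] [ 3.  -0.  -0.2]
```

View pics/t7.png

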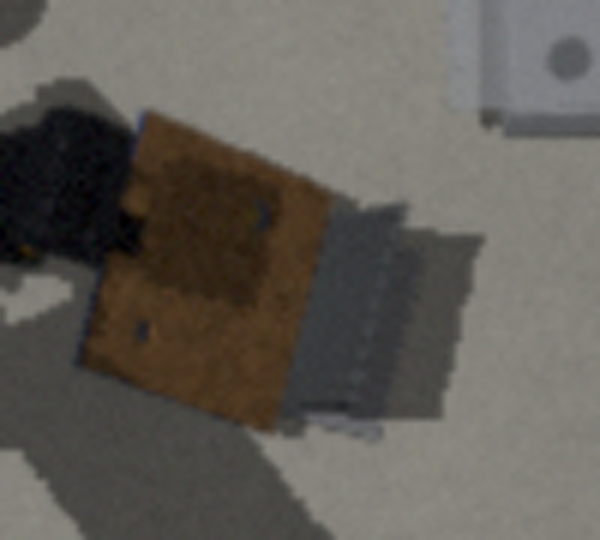

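View pics/s7.png

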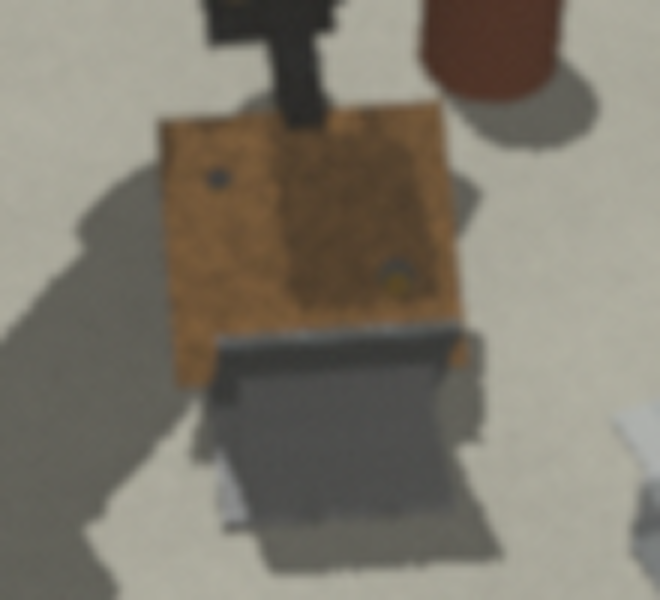

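Request:
{"method": "carry_out", "body": {"moves": [[[0.03, 0.69, 0.12, 3, 0, -0.3], [0, 0.63, 0.09, 3, 0, -0.2], [0, 0, 0, 0, 0, 0]]]}}

```text
time: 8.72
tool_pos: [609.1, 56.6, 94.1]
tcp_rot: [-0.265, -2.66, 1.517]
ft_force: [0.8, 1.3, -0.3]
grip_width: 8.2
```

Request:
{"method": "carry_out", "body": {"moves": [[[0, 0.63, 0.08, 3, 0, -0.2], [0, 0, 0, 0, 0, 0]]]}}

```text
time: 8.98
tool_pos: [610.0, 59.2, 88.5]
tcp_rot: [-0.257, -2.616, 1.583]
ft_force: [3.5, 4.0, 2.6]
grip_width: 7.8
```

```bash
python3 chk.py 8;python3 plan.py "[(1.2,119.6,90,0.3,3)]"
```

```text
t 8.975 tcp [610.   59.2  88.5] stand x,u,v,beta [np.float64(1.2), np.float64(120.8), np.float64(8.3), np.float64(87.2)] F [3.5 4.  2.6] q [ 0.237  0.921  1.118 -0.957  1.673 -0.942] w 7.8
[ 0.39 -0.25  0.32]
D 120.66059670469893 off 1.596371398553484
t 9.125 tcp [610.   58.9  89.1] stand x,u,v,beta [np.float64(1.3), np.float64(120.7), np.float64(8.9), np.float64(87.2)] F [3.  2.9 1.3] q [ 0.237  0.92   1.118 -0.956  1.673 -0.942] w 7.7
90 [0.01 0.49 0.1 ] [ 2.8  0.1 -0.1]
```

View pics/t8.png

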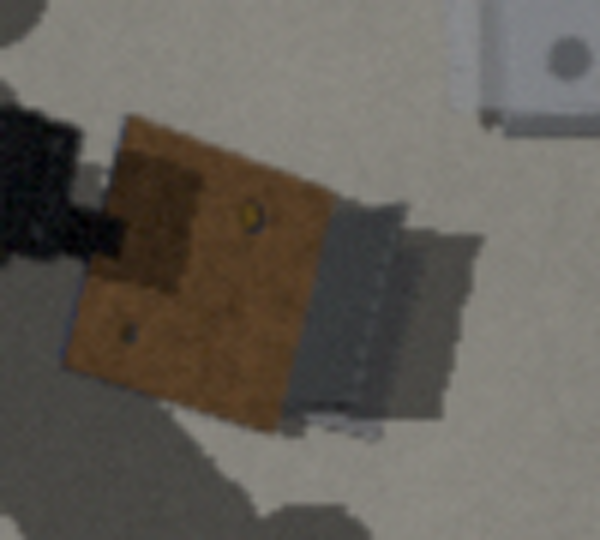

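View pics/s8.png

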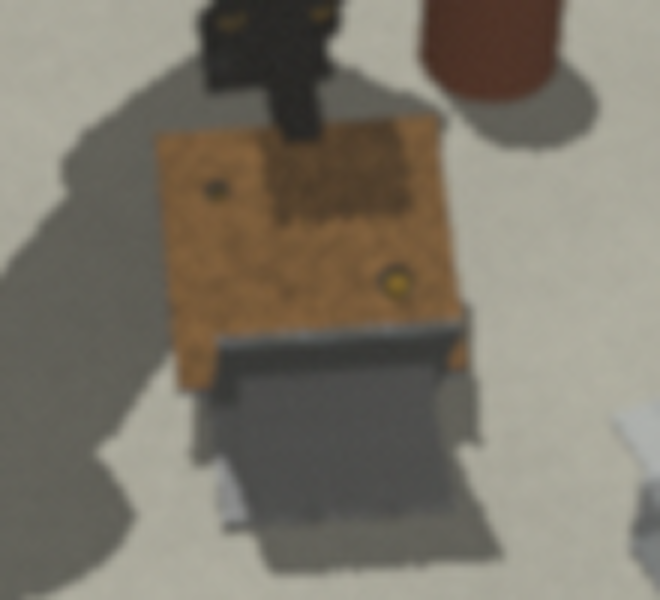

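Request:
{"method": "carry_out", "body": {"moves": [[[0, 0.5, 0.05, 2.8, 0, 0], [0, 0, 0, 0, 0, 0]]]}}

```text
time: 9.38
tool_pos: [610.7, 60.8, 84.5]
tcp_rot: [-0.255, -2.572, 1.648]
ft_force: [5.2, 5.5, 3.1]
grip_width: 7.8
```

```bash
python3 chk.py 9
```

```text
t 9.375 tcp [610.7  60.8  84.5] stand x,u,v,beta [np.float64(1.5), np.float64(120.6), np.float64(3.9), np.float64(90.1)] F [5.2 5.5 3.1] q [ 0.247  0.947  1.107 -0.992  1.701 -0.928] w 7.8
[ 0.25 -0.32  0.62]
D 120.61717687811199 off -0.10158050437221702
```

View pics/t9.png

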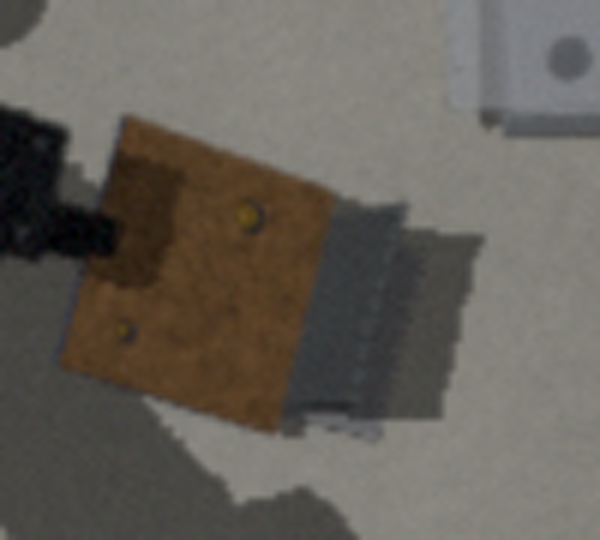

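View pics/s9.png

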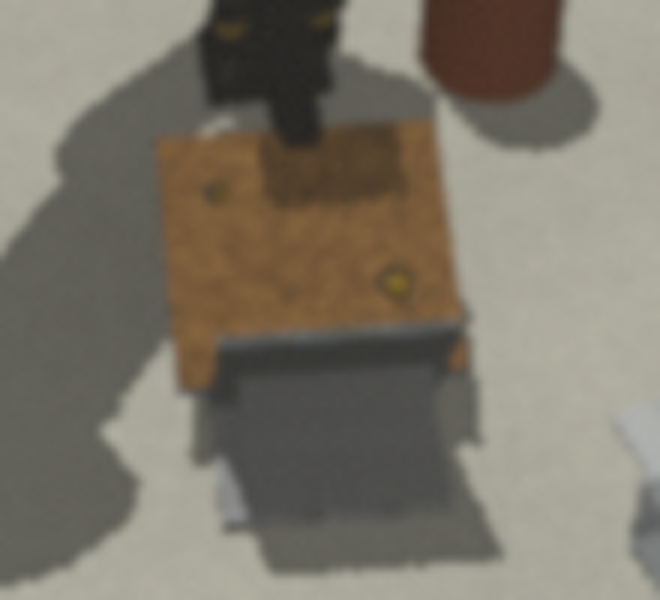

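View pics/w9.png

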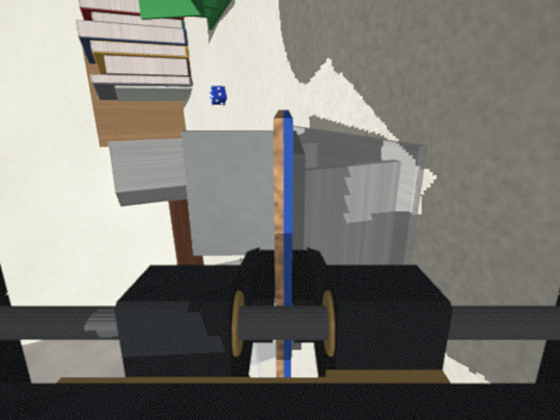

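```bash
cat > f9.py <<'E'
from pfit import *
obs=[T(330,193,(70,-65,4)),T(278,434,(-70,-65,4)),T(60,362,(-70,65,2)),T(124,116,(70,65,4)),
S(156,141,(-70,65,4)),S(434,122,(70,65,4)),S(180,391,(-70,-65,4))]
pfit(obs,[0,2,4,90,0,0])
pfit(obs,[0,2,4,90,0,0],((-.1,-.5),(.4,.2)))
E
python3 f9.py
```

```text
x,u,v,beta,yaw,roll [ 1.2 -0.5  1.5 90.   0.4  2.7]
[[0.2, -0.2], [-0.3, 0.0], [0.1, 0.8], [-0.2, 0.0], [0.1, -0.3], [0.3, 0.2], [0.1, 0.1]]
hole_big-pin [ 0.7  0.7 -4.4] hole_small-pin [ 0.5 -1.4 -1.1]
x,u,v,beta,yaw,roll [-0.3 -0.5  3.1 89.9  0.3  2.9]
[[0.2, -0.3], [-0.2, -0.0], [0.1, 0.7], [-0.2, -0.1], [0.0, -0.4], [0.3, 0.3], [-0.1, 0.1]]
hole_big-pin [-0.8  0.  -3.1] hole_small-pin [-1.  -2.2  0.6]
```

Request:
{"method": "carry_out", "body": {"moves": [[[0, 0, 0, 0, 0, 0], [0, 0, 0, 0, 0, 0], [0, 0, 0, 0, 0, 0], [0, 0, 0, 0, 0, 0]]], "fingers": 2.6}}

```text
time: 10.02
tool_pos: [610.0, 59.9, 84.7]
tcp_rot: [-0.257, -2.574, 1.641]
ft_force: [0.8, 0.1, 1.1]
grip_width: 26.1
```

Request:
{"method": "carry_out", "body": {"moves": [[[0, 0, -2, 0, 0, 0], [0, 0, -4, 0, 0, 0], [0, 0, -4, 0, 0, 0], [0, 0, 0, 0, 0, 0]]]}}

```text
time: 10.52
tool_pos: [625.9, 151.3, 128.1]
tcp_rot: [-0.256, -2.579, 1.641]
ft_force: [-0.7, -0.2, 0.7]
grip_width: 25.8
```

```bash
python3 chk.py 10
```

```text
t 10.525 tcp [625.9 151.3 128.1] stand x,u,v,beta [np.float64(-4.3), np.float64(222.1), np.float64(4.7), np.float64(89.8)] F [-0.7 -0.2  0.7] q [ 0.359  0.976  0.877 -0.97   1.895 -1.037] w 25.8
[ 0.42 -0.07  0.06]
D 222.0604641336106 off 0.19268647404919148
```

View pics/t10.png

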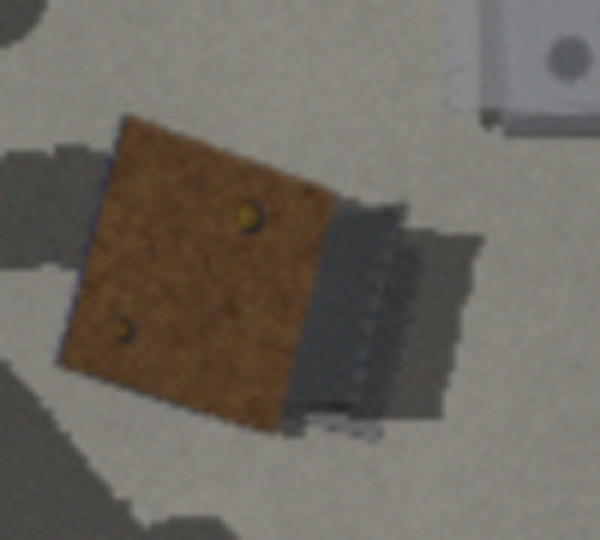

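View pics/s10.png

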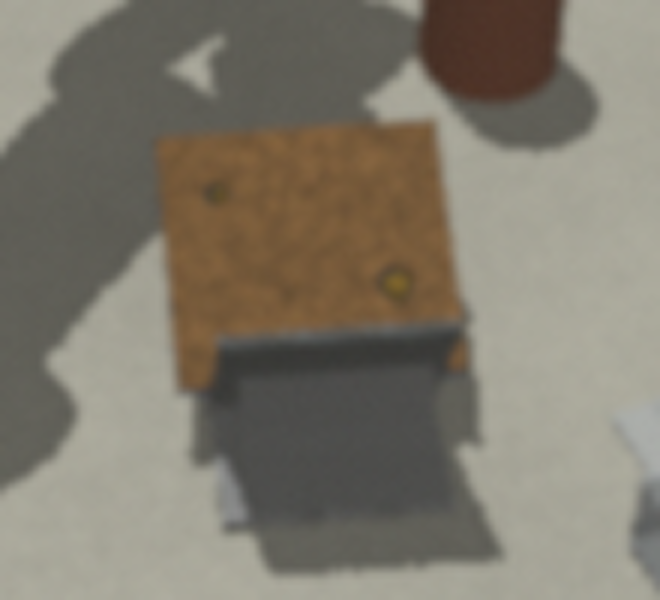

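View pics/w10.png

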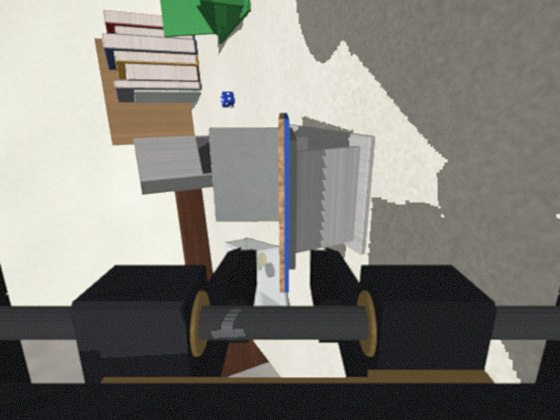

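```bash
python3 - <<'E'
import cv2
from wfit import *
from rig import readout
o=readout.get_obs()
a=cv2.imread("pics/w10.png")[100:300,190:390]; cv2.imwrite("pics/w10c.png",cv2.resize(a,None,fx=3,fy=3,interpolation=cv2.INTER_CUBIC))
for P in [(-70,65,4),(-70,65,-4),(70,65,4),(70,65,-4),(-70,-65,-4),(-70,-65,4)]:
    X=bed(P[0],65+P[1],4+P[2]); w=wproj(st(STAND,X),o)
    print(P,'w',np.round((w-[190,100])*3),'top',np.round((proj('top',st(STAND,X))-[250,150]+.5)*6-.5),'side',np.round((proj('side',st(STAND,X))-[255,180]+.5)*6-.5))
for P in [(-55,116,0),(55,116,0)]: print(P,np.round((wproj(st(STAND,bed(*P)),o)-[190,100])*3))
E
```

```text
(-70, 65, 4) w [268.  61.] top [ 59. 367.] side [155. 138.]
(-70, 65, -4) w [303.  60.] top [ 54. 368.] side [155. 144.]
(70, 65, 4) w [271. 586.] top [127. 116.] side [436. 119.]
(70, 65, -4) w [299. 586.] top [121. 118.] side [434. 125.]
(-70, -65, -4) w [293.  41.] top [267. 437.] side [177. 395.]
(-70, -65, 4) w [271.  41.] top [274. 437.] side [177. 390.]
(-55, 116, 0) [301. 120.]
(55, 116, 0) [299. 513.]
```

View pics/w10c.png

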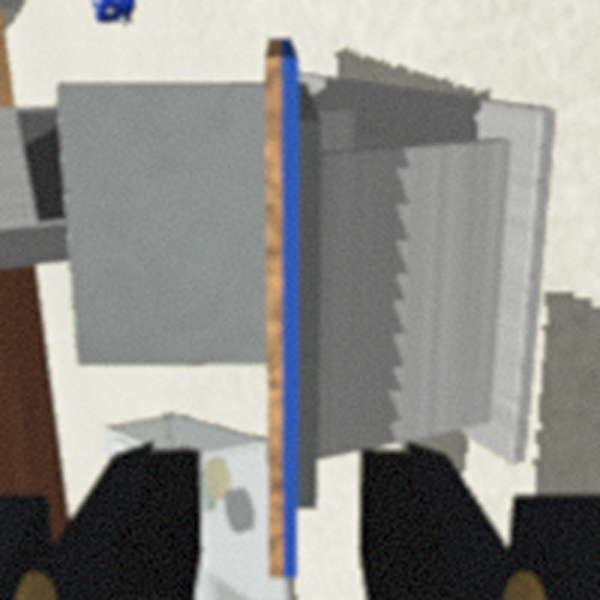

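Request:
{"method": "carry_out", "body": {"moves": [[[0, -5, 0, 0, 0, 0], [0, -5, 0, 0, 0, 0], [0, -4, 0, 0, 0, 0], [0, 0, 0, -9, 0, 0], [0, 0, 0, -9, 0, 0]]]}}

```text
time: 11.3
tool_pos: [611.4, 90.3, 253.7]
tcp_rot: [-0.277, -2.825, 1.221]
ft_force: [-0.4, -0.1, -0.5]
grip_width: 25.8
```

Request:
{"method": "carry_out", "body": {"moves": [[[0, -2, 0, -10, 0, 0], [0, -2, 0, -10, 0, 0], [0, -2, 0, -10, 0, 0], [0, -2, 0, -10, 0, 0], [0, -2, 0, -10, 0, 0]]]}}

```text
time: 11.92
tool_pos: [594.2, 5.0, 298.2]
tcp_rot: [0.288, 3.096, 0.089]
ft_force: [0.7, 0.1, -0.8]
grip_width: 25.9
```

```bash
python3 chk.py 11; python3 plan.py "[(20,80,0,90,0)]"
```

```text
t 11.925 tcp [594.2   5.  298.2] stand x,u,v,beta [np.float64(-1.8), np.float64(158.3), np.float64(222.1), np.float64(21.5)] F [ 0.7  0.1 -0.8] q [-0.217  0.413  1.077  0.061  1.628 -1.598] w 25.9
[-0.01 -0.   -0.  ]
D 261.9536800189222 off 62.961345945640645
t 12.075 tcp [594.1   3.3 297.5] stand x,u,v,beta [np.float64(-1.6), np.float64(156.5), np.float64(222.2), np.float64(21.9)] F [0.3 0.  0.4] q [-0.217  0.414  1.077  0.054  1.629 -1.595] w 26.2
0 [ -1.43 -12.27  10.56] [-21.9   0.7   2.5]
```

View pics/w11.png

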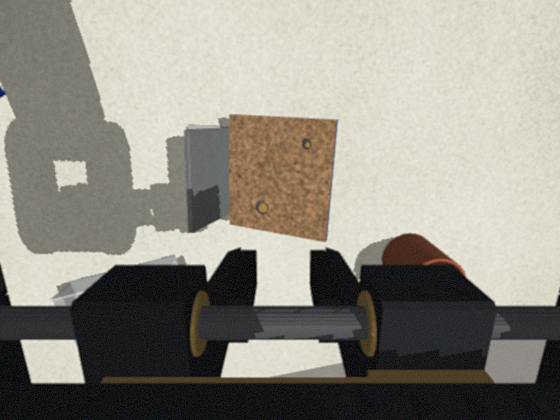

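```bash
python3 plan.py "[(15,80,0,30,0)]"
```

```text
t 12.075 tcp [594.1   3.3 297.5] stand x,u,v,beta [np.float64(-1.6), np.float64(156.5), np.float64(222.2), np.float64(21.9)] F [0.3 0.  0.4] q [-0.217  0.414  1.077  0.054  1.629 -1.595] w 26.2
0 [ -0.91 -10.02  16.12] [-21.9   0.7   2.5]
```

Request:
{"method": "carry_out", "body": {"moves": [[[0, 0, 0, -10, 0, 0], [0, 0, 0, -10, 0, 0], [-0.6, -3, 3.5, -2, 0, 2], [-0.6, -2.6, 3.5, 0, 0, 0], [-0.5, -2.5, 3.5, 0, 0, 0]]]}}

```text
time: 12.7
tool_pos: [606.8, -26.5, 166.8]
tcp_rot: [0.321, 2.998, 0.665]
ft_force: [0.4, 0.3, -0.8]
grip_width: 26.0
```

Request:
{"method": "carry_out", "body": {"moves": [[[0, 0, 0, 0, 0, 0], [0, 0, 0, 0, 0, 0]]]}}

```text
time: 12.95
tool_pos: [607.7, -26.3, 170.4]
tcp_rot: [0.319, 2.995, 0.665]
ft_force: [0.7, 0.1, -0.1]
grip_width: 26.1
```

```bash
cat > v.py <<'E'
import sys
from wfit import *
from rig import readout,read_camera
n=sys.argv[1]
o=readout.get_obs(); fr=read_camera("wrist")["frame"][:,:,::-1]; i=instand(o); print([round(i[k],1) for k in ('x','u','v','beta')])
a=cv2.resize(fr[60:260,150:400],None,fx=3.2,fy=3.2,interpolation=cv2.INTER_CUBIC); cv2.imwrite(f"pics/w{n}c.png",a[:600]); cv2.imwrite(f"pics/w{n}.png",fr)
for nm,X in [('hb top',bed(40,45,8)),('hb mouth',bed(40,45,0)),('pin b top',bed(40,46,7)),('hs top',bed(-42,98,8)),('pin s top',bed(-42,99,7)),('c--',bed(-70,0,8)),('c+-',bed(70,0,8)),('c-+',bed(-70,130,8)),('c++',bed(70,130,8)),('backtop-',np.array([-55,-86*s,30+86*c])),('backtop+',np.array([55,-86*s,30+86*c]))]:
    print(nm,np.round((wproj(st(STAND,X),o)-[150,60]+.5)*3.2-.5,1))
E
python3 v.py 12
```

```text
[np.float64(18.4), np.float64(79.4), np.float64(117.9), np.float64(-0.1)]
hb top [297.2 552.5]
hb mouth [300.7 542.4]
pin b top [301.4 551.3]
hs top [511.5 235.4]
pin s top [515.3 235.3]
c-- [ 96.  104.2]
c+- [132.4 654.5]
c-+ [653.1 114.9]
c++ [612.6 661.8]
backtop- [-42.5 164.1]
backtop+ [ 18.4 758.6]
```

View pics/w12c.png

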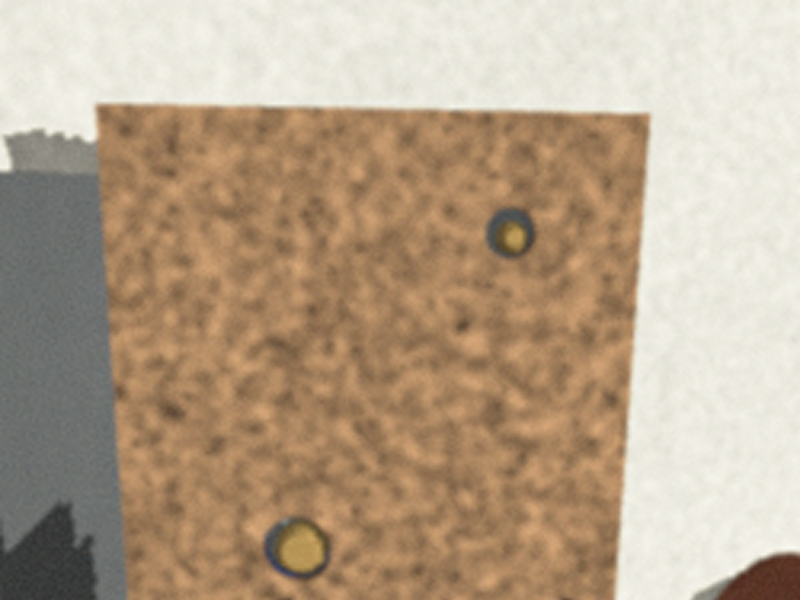

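The close wrist view shows both pins inside their holes: the big pin at (302,548) in its hole at (298,547), and the small pin at (514,236) in its hole at (511,233). The cork corners lie within about 3 crop pixels (1 px in the image) of the predicted home pose. The gripper is clear of everything, so I'm handing in.

```bash
python3 -c "
from rig import robot
print(robot.finish_job())"
```

```text
the job is handed in; nothing more can be done
None
```

I turned the plate over onto the bed, and it lies cork side up with both brass pins in their holes. I handed the job in at about 13 s; `finish_job()` gives no verdict, so the judging result is not known to me.

- **How it went:** I gripped the free edge and swung the plate over about the valley at under 1 rad/s. My sideways shift of 10 mm was first resisted: the low edge stuck in the valley and the plate turned about 3° in the grip. I lifted it a few mm, turned it true, let it down onto the pins, opened the fingers and backed off.
- **Last checks that agreed:** In the close wrist view each pin sits about 1 mm off the centre of its hole. The two cork corners visible there lie within about 1 mm of the predicted home position. The edge-on view shows the blue face lying along the bed's end with no visible gap.
- **Checks that disagreed:** The rough fit from the top and side cameras, made just before release, gave about 3° of roll and put the big hole 3 to 4 mm low. The edge-on wrist view suggested an offset of 1.5 to 2 mm to −x. I trusted the final close wrist view, which shows neither.
- **Not checked:** I did not measure the bystanders again. The tool came near none of them and no unexpected force showed.

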